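# Knock a stuck weld boss out of its fixture nest

## Robot

A 6-joint arm with a two-finger parallel gripper is mounted at the origin on the work surface. World frame = base frame: x ahead of the robot, y to its left, z up, the work surface at z = 0. Lengths are in m, angles in rad, forces in N, time in s.
With the tool pointing down it reaches from about 0.375 to 0.975 m from the base axis. Payload 3.8 kg.
Tool frame: the origin (TCP) lies on the centre line of the jaws, within the pads' length; the fingertips stand 17 mm ahead of it and the grasp point (between the pads) lies 2 mm behind it (env.tips_ahead is the distance from the TCP to the fingertips, in m); x points along the fingers, y is the direction in which the jaws open and shut, and the axes are right-handed (so a half turn about x gives the same grasp; the last joint's range is limited). The gripper opens to 88 mm and grips with 3 to 60 N. Pads are 18 mm wide; open, the fingers measure 123 mm over their backs; the gripper's body (75 mm by 187 mm) begins 45 mm behind the grasp point.
Start: joints at [-1.237, 0.264, 1.604, -0, 1.274, -0.037], TCP at [0.245, -0.629, 0.256] pointing down, gripper open.
Joint ranges: [-2.63, 2.63], [-0.94, 2.18], [0.31, 2.57], [-1.31, 4.45], [0, 2.66], [-2.55, 2.55]. Speed limits (rad/s): [2.57, 2.57, 3.14, 3.14, 3.14, 3.14].

## Interface

Orientations are given as [roll, pitch, yaw] about the fixed x, y, z axes, in that order (R = Rz(yaw) Ry(pitch) Rx(roll)).
In Python, from station import env, command_gripper, eyes, ticket gives the robot as it stands. Calls block until the motion is done:
- env.move_ptp(position, orientation): joint-space move of the TCP to a pose.
- env.move_linear(position, velocity=0.15, ori=None): straight line of the TCP; ori=None keeps the orientation; velocity is the mean speed in m/s.
- env.movej(angles): joint-space move.
- command_gripper(opening): opening from 0.0 (shut) to 1.0 (fully open); the grip force is fixed at half the most; returns when the fingers have stopped.
- env.sleep(seconds).
- env.inverse_kinematics(position, orientation): joint angles nearest the present ones, or None.
- env.state(): the state.
- eyes.get_image(name): name is "scene" or "top" or "wrist"; returns a dict with "pixels" (420x560x3 uint8, red, green, blue), "intrinsics" (3x3 intrinsics, pixels), "R" (3x3) and "t" (3): a world point X has camera coordinates R X + t. Camera axes: x right, y down, z forward; pixel columns grow to the right and rows downward; lengths in m; the calibration is good to about 2 mm. A picture is of the moment at which its call begins. There is no depth.
A pose or a line that the arm cannot do raises env.PlanningError and nothing moves.
- ticket.finish_job(): hands the job in, once; it reports no verdict.
The state is a dict: "time": time; "q": joint angles; "qd": joint speeds; "effort": joint torques, N m; "position": TCP position; "tcp_rot": TCP orientation; "force": force on the tool from outside, world axes, zero at the start; "torque": the same for the moment, N m; "opening": opening from 0.0 (shut) to 1.0 (fully open).
Only numpy, scipy, OpenCV 4.12 (cv2) and the standard library are available. Lean on these libraries where they do the work, as an engineer would, in place of code of your own. Each camera call takes 0.05 s, during which the arm holds its last target.

## Task

A weld boss is stuck in the copper nest of the weld fixture, level with the nest's top so that nothing can be gripped. Take the yellow cranked knockout bar by its black grip, bring its foot under the fixture plate, feel its rod up into the knockout hole and push the boss up, never pressing harder than 30 N on fixture or boss, until the nest's spring plungers snap in beneath it and hold it up. Then draw the bar out from under the fixture and stand it upright on the table clear of the fixture, and stand the boss upright in the free compartment of the green tray, setting it down gently and leaving everything else where it is.

Things in the scene. Friction and masses are not known exactly. Their poses are not given: they have to be found in the camera images.
- fixture: Weld fixture fixed on the table. Origin on the table straight below the nest's centre; z up. Dark steel plate 100 (x) by 200 (y) mm (its x is the short side), underside 54, top 64 mm above the table, on two blue risers at its ends (30 mm in y, centred at y = -85 and +85 mm; 140 mm free between them, open to -x and +x). On the ends a vee block (+y) and a red clamp (-y), up to 90 mm high.
- underside (a point): Point on the nest's axis at the plate's underside, 54 mm above the table. Round it a 51 mm bottom plug sits flush in the plate; the knockout hole, 13.5 mm in diameter, goes straight up through it (10 mm thick, no lead-in). The hole was drilled 4 mm off the axis and the plug may sit turned any way, which cannot be seen: the hole's centre lies 4 mm from this point in an unknown direction.
- nest_top (a point): Centre of the nest's mouth, 88 mm above the table. The nest is a copper ring on the plate, 70 mm outside diameter (84 mm at its 3 mm foot flange), 24 mm high; its cavity is 37.5 mm in diameter and its floor is the plate's top, 64 mm above the table.
- plunger_level (a point): Point on the nest's axis, 74 mm above the table, at the height of its three radial spring plungers (hex bodies out to 46 mm, adjusters to 51 mm from the axis). Pushing the boss up against them takes some 6 to 16 N; when its underside is about 14 mm off its seat they snap in beneath it, the load drops, and they keep it there, 14 mm proud of the ring, when the rod goes down. Push it up 16 to 18 mm.
- bar_grip (a point): Centre of the black grip of the yellow C-shaped knockout bar (0.4 to 0.6 kg), which stands free on its foot; 162 mm above the foot's underside, on the rod's axis. z up, x from the spine to the open mouth of the C. Grip 28 (x) by 24 (y) by 56 (z) mm. The bar is heavier on its spine side; hold it firmly (50 N) so that it does not lean in the fingers.
- bar_rod (a point): Centre of the flat top of the bar's steel knockout rod, 12 mm in diameter, which stands up from the foot: 42 mm above the foot's underside, 120 mm straight below the grip's centre. Axes as bar_grip's.
- bar_foot (a point): Point on the rod's axis at the underside of the bar's foot. The foot is 8 mm thick, 36 mm wide (y), from x = -72 to +14 mm of this axis. It goes under the plate from the fixture's -x side, the spine staying outside, bar x along fixture x. Raised 46 mm over the table the foot strikes the plate.
- bar_arm (a point): Point on the rod's axis in the middle of the bar's top arm, which carries the grip and passes over the nest: 20 mm wide, 124 to 134 mm above the foot's underside, from x = -72 to +14 mm. The upright spine joins foot and arm: 10 by 20 mm, from x = -72 to -62 mm.
- boss_center (a point): The stuck weld boss: a plain steel cylinder 36 mm in diameter and 24 mm high, 0.19 kg, with a shallow dark bore drawn on its top and a solid underside; this point is its centre, half-way up. At the start it stands on the plate in the nest, its top level with the ring's top. z of its frame is its axis.
- tray: Green finished-parts tray fixed on the table, 230 (x) by 116 (y) by 26 mm high, walls and floor 3 mm thick, origin under its centre, parted by a cross wall into two compartments along x.
- tray_free (a point): Centre of the floor of the tray's free compartment (at tray x = -56.5 mm, 3 mm above the table); the compartment is 110 by 110 mm inside.
- boss_done_center (a point): Centre of a finished boss of the same kind, standing in the tray's other compartment; leave it alone.
- hammer: Hammer with a dark wooden handle, 270 mm, lying behind the fixture; leave it alone. Origin under its middle.
- brush: Brush with a wooden handle, 250 mm long; leave it alone. Origin under its middle.
- magnet: Red welding magnet 90 by 70 by 16 mm; leave it alone. Origin under its middle.
- angle_iron: Rusty piece of angle iron 150 by 40 by 40 mm; leave it alone. Origin under its middle.
- f_clamp: Red and steel F-clamp lying flat, 240 mm long; leave it alone. Origin under the middle of its bar.

How it is judged:
By the outcome, as a careful person would: the job done as asked, in the order asked, and still so for the second after the job is handed in, with the robot touching nothing.
It also fails if it takes over 72 s, if anything falls off the work surface, if the arm or the gripper's body presses on something with over 40 N, if the wrist force passes 120 N, or if a joint passes its speed limit or range.

## Working session

There is one attempt and no reset: what is moved stays moved. The work goes in short steps, each a Python script; the robot and the scene stay as the last script left them, time stands still between calls to the robot, and variables do not carry over. Pictures are saved under pics/ and viewed, and the job is handed in when it is done.

View images.

View pics/a_scene.png

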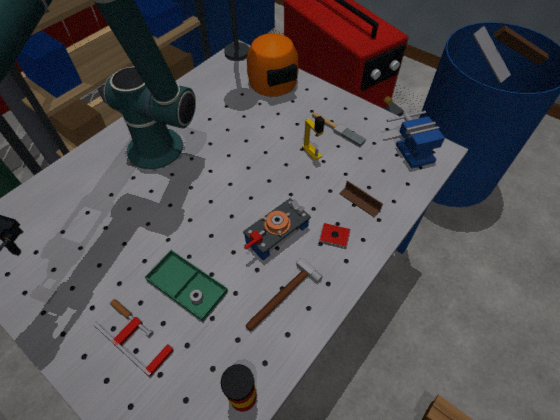

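View pics/a_top.png

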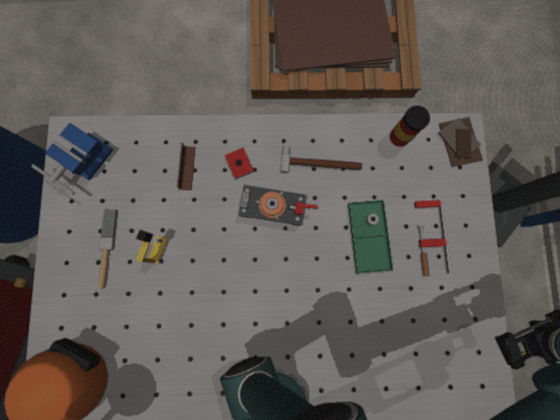

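View pics/a_wrist.png

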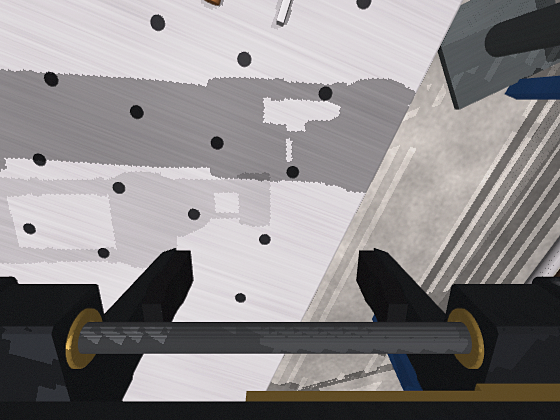

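```bash
python3 - <<'E'
import cv2,numpy as np
t=cv2.imread('pics/a_top.png');s=cv2.imread('pics/a_scene.png')
a=cv2.resize(t[210:290,90:190],None,fx=4,fy=4,interpolation=2);b=cv2.resize(t[170:250,225:325],None,fx=4,fy=4,interpolation=2)
c=cv2.resize(s[100:180,285:385],None,fx=4,fy=4,interpolation=2);d=cv2.resize(s[190:270,230:330],None,fx=4,fy=4,interpolation=2)
cv2.imwrite('pics/z1.png',np.vstack([np.hstack([a,b])])[:,:800]);cv2.imwrite('pics/z2.png',np.hstack([c,d]))
E
```

```text
(no output)
```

View pics/z1.png

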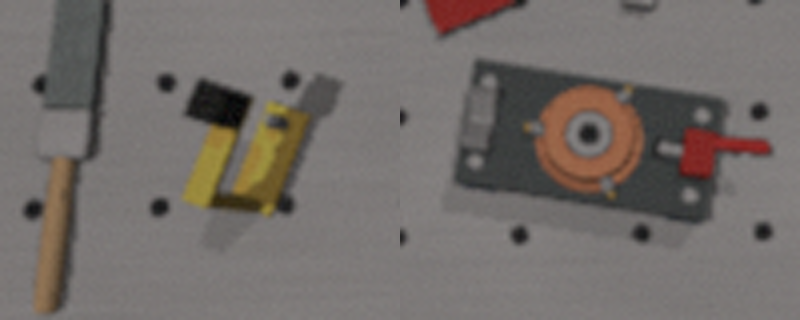

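View pics/z2.png

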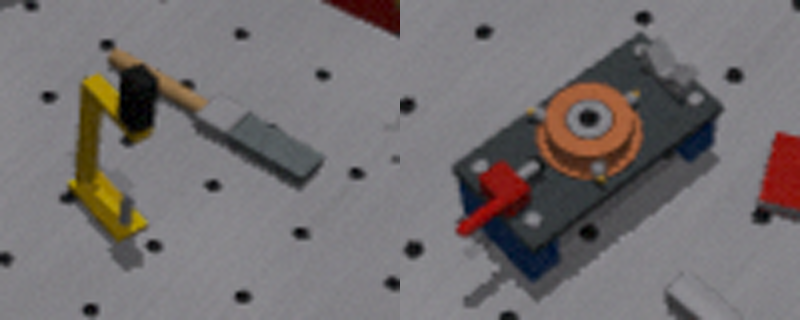

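```bash
cat > h.py <<'E'
from station import env, command_gripper, eyes, ticket
import cv2, numpy as np
from scipy.spatial.transform import Rotation as Ro
def snap(n,f=None):
    i=eyes.get_image(n)
    if f: cv2.imwrite(f'pics/{f}.png',i['pixels'][:,:,::-1])
    return i
def ray(cam,uv):
    d=np.linalg.inv(cam['intrinsics'])@np.array([uv[0],uv[1],1.]); R=np.array(cam['R']);t=np.array(cam['t'])
    return -R.T@t, R.T@d
def plane(cam,uv,z):
    c,d=ray(cam,uv); return c+d*(z-c[2])/d[2]
def proj(cam,X):
    p=cam['R']@np.asarray(X)+cam['t']; p=cam['intrinsics']@p; return p[:2]/p[2]
def down(yaw): return [0,np.pi/2,yaw]
E
python3 - <<'E'
from h import *
w=snap('wrist');s=env.state();print(s['tcp_rot'],s['position'])
Rt=np.array(s['tcp_rot']); Rt=Rt if Rt.shape==(3,3) else Ro.from_euler('xyz',Rt).as_matrix()
C=-w['R'].T@w['t'];print('cam in tool',Rt.T@(C-s['position']),'fwd',Rt.T@w['R'][2],'right',Rt.T@w['R'][0])
t=snap('top')
P=lambda c,z,o:plane(t,(o[0]+c[0]/4,o[1]+c[1]/4),z).round(4)
print('nest',P((588-400,134),.088,(225,170)))
for c in [(475,60),(725,98),(710,222),(457,185)]: print('plate',P((c[0]-400,c[1]),.064,(225,170)))
o=(90,210)
for c in [(200,78),(252,95),(240,129),(185,117)]: print('griptop',P(c,.190,o))
for c in [(268,100),(308,110),(270,213)]: print('foot',P(c,.008,o))
print('rod',P((278,118),.042,o))
o=(0,0)
for c in [(349,203),(383,199),(391,271),(357,272)]: print('tray',P((c[0]*4,c[1]*4),.026,o))
print('done',P((373*4,219*4),.027,o))
E
```

```text
[-1.61310408  1.56941139  1.89931731] [ 0.24447612 -0.62873349  0.2548903 ]
cam in tool [-0.12914766  0.00085971 -0.08413894] fwd [ 0.94709495 -0.00201511  0.32094719] right [2.09478668e-03 9.99997801e-01 9.70451084e-05]
nest [ 0.6167 -0.0079  0.088 ]
plate [0.6819 0.0809 0.064 ]
plate [ 0.6485 -0.1167  0.064 ]
plate [ 0.5499 -0.1021  0.064 ]
plate [0.582  0.0949 0.064 ]
griptop [0.5303 0.3567 0.19  ]
griptop [0.518  0.3206 0.19  ]
griptop [0.4947 0.3278 0.19  ]
griptop [0.5036 0.3656 0.19  ]
foot [0.5332 0.3645 0.008 ]
foot [0.5246 0.3321 0.008 ]
foot [0.443  0.3593 0.008 ]
rod [0.5154 0.3459 0.042 ]
tray [ 0.6261 -0.2589  0.026 ]
tray [ 0.6379 -0.3715  0.026 ]
tray [ 0.4052 -0.3819  0.026 ]
tray [ 0.4041 -0.2735  0.026 ]
done [ 0.5722 -0.3343  0.027 ]
```

```bash
python3 - <<'E'
from h import *
by,fy=np.radians(-15),np.radians(-9.6)
for sg in(1,-1):
  for p,y in [((.617,-.008,.30),fy),((.617,-.008,.165),fy),((.617,-.008,.23),fy),((.50,.01,.165),fy),((.513,.344,.30),by),((.513,.344,.16),by),((.45,-.32,.06),fy)]:
    q=env.inverse_kinematics(p,down(y+sg*np.pi/2)); print(sg,p,None if q is None else np.round(q,2))
E
```

```text
1 (0.617, -0.008, 0.3) None
1 (0.617, -0.008, 0.165) None
1 (0.617, -0.008, 0.23) None
1 (0.5, 0.01, 0.165) None
1 (0.513, 0.344, 0.3) [ 0.55  0.13  1.68  0.    1.33 -2.33]
1 (0.513, 0.344, 0.16) [ 0.55  0.23  1.83  0.    1.08 -2.33]
1 (0.45, -0.32, 0.06) None
-1 (0.617, -0.008, 0.3) [-0.05  0.13  1.68 -0.    1.33  0.11]
-1 (0.617, -0.008, 0.165) [-0.05  0.23  1.82 -0.    1.09  0.11]
-1 (0.617, -0.008, 0.23) [-0.05  0.17  1.76 -0.    1.21  0.11]
-1 (0.5, 0.01, 0.165) [-0.03  0.01  2.07 -0.    1.07  0.14]
-1 (0.513, 0.344, 0.3) [ 0.55  0.13  1.68 -0.    1.33  0.81]
-1 (0.513, 0.344, 0.16) [ 0.55  0.23  1.83 -0.    1.08  0.81]
-1 (0.45, -0.32, 0.06) [-0.66  0.24  2.04 -0.    0.87 -0.5 ]
```

```bash
python3 - <<'E'
from h import *
fy=np.radians(-9.6)-np.pi/2
env.move_ptp([.617,-.008,.25],down(fy)); print(env.state()['time'])
i=snap('wrist','b_fix'); np.savez('pics/b.npz',**{k:i[k] for k in('R','t','intrinsics')})
s=env.state();print(s['position'],s['force'])
E
```

```text
2.8167
[ 0.61705974 -0.00895     0.2499878 ] [-0.01425587 -0.23427143 -0.07008438]
```

View pics/b_fix.png

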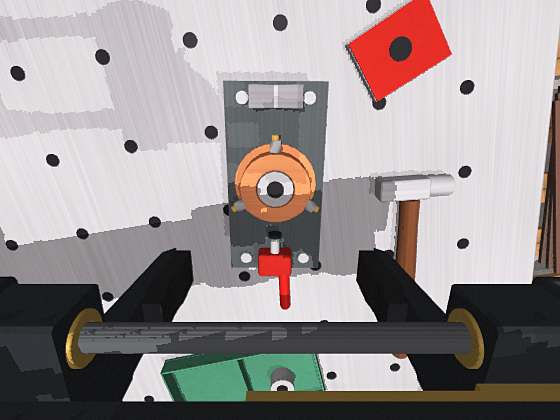

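```bash
python3 - <<'E'
from h import *
im=cv2.imread('pics/b_fix.png');cam=dict(np.load('pics/b.npz'))
hsv=cv2.cvtColor(im,cv2.COLOR_BGR2HSV)
m=cv2.inRange(hsv,(5,90,60),(22,255,255));m[:120]=0;m[240:]=0;m[:,:220]=0;m[:,330:]=0
cs,h=cv2.findContours(m,cv2.RETR_CCOMP,cv2.CHAIN_APPROX_NONE)
def circ(c,z):
    P=np.array([plane(cam,p,z)[:2] for p in c.reshape(-1,2)]);A=np.c_[2*P,np.ones(len(P))];s=np.linalg.lstsq(A,(P**2).sum(1),rcond=None)[0]
    r=np.sqrt(s[2]+s[:2]@s[:2]);return s[:2].round(4),r.round(4),np.abs(np.linalg.norm(P-s[:2],axis=1)-r).std().round(4)
for c,hh in zip(cs,h[0]):
    if len(c)>60: print(len(c),hh[3],cv2.boundingRect(c),circ(c,.088),cv2.fitEllipse(c))
# plate: dark
g=cv2.cvtColor(im,cv2.COLOR_BGR2GRAY)
for uv in [(223,82),(328,82),(321,265),(231,267)]: print(plane(cam,uv,.064).round(4))
z=cv2.resize(im[75:290,200:350],None,fx=2.7,fy=2.7,interpolation=2);cv2.imwrite('pics/b_z.png',z)
E
```

```text
250 -1 (235, 144, 81, 78) (array([ 0.6189, -0.0039]), np.float64(0.0381), np.float64(0.0016)) ((274.83123779296875, 182.86611938476562), (75.58761596679688, 80.09270477294922), 90.47743225097656)
107 2 (256, 170, 39, 38) (array([ 0.6182, -0.0081]), np.float64(0.0187), np.float64(0.0002)) ((274.8247375488281, 188.3600616455078), (37.31236267089844, 37.997135162353516), 98.44551086425781)
[0.5862 0.0969 0.064 ]
[0.6843 0.0801 0.064 ]
[ 0.6541 -0.1134  0.064 ]
[ 0.5516 -0.0986  0.064 ]
```

View pics/b_z.png

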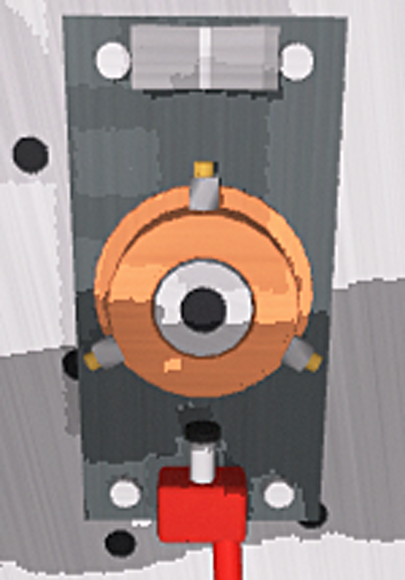

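```bash
python3 - <<'E'
from h import *
env.move_ptp([.513,.344,.30],down(np.radians(-15)-np.pi/2)); print(env.state()['time'])
i=snap('wrist','c_bar'); np.savez('pics/c.npz',**{k:i[k] for k in('R','t','intrinsics')})
E
```

```text
4.25
```

View pics/c_bar.png

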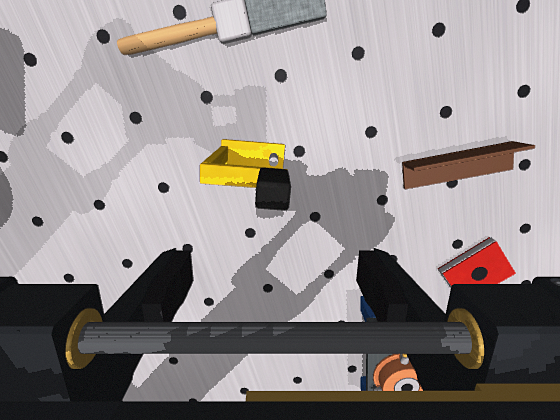

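```bash
python3 - <<'E'
import cv2
im=cv2.imread('pics/c_bar.png')
cv2.imwrite('pics/c_z.png',cv2.resize(im[130:220,190:310],None,fx=6,fy=6,interpolation=2))
E
```

```text
(no output)
```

View pics/c_z.png

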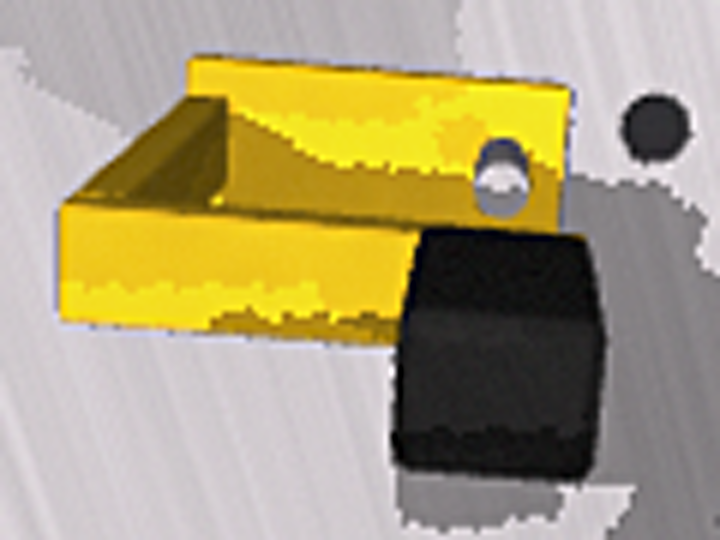

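```bash
python3 - <<'E'
from h import *
cam=dict(np.load('pics/c.npz'))
P=lambda c,z:plane(cam,(190+c[0]/6-.4,130+c[1]/6-.4),z)
g=[P(c,.19) for c in [(398,314),(605,320),(592,482),(392,468)]];print('grip',np.mean(g,0).round(4),[x.round(4).tolist() for x in g])
print('rod',P((502,190),.042).round(4))
def yaw(a,b): d=b-a;return np.degrees(np.arctan2(d[1],d[0])).round(1)
print('arm',yaw(P((62,207),.134),P((415,234),.134)),yaw(P((58,320),.134),P((395,345),.134)),P((62,207),.134),P((58,320),.134))
print('foot',yaw(P((190,57),.008),P((570,90),.008)),P((570,90),.008),P((560,225),.008), P((190,57),.008))
# spine mid end of arm to axis: +72
E
```

```text
grip [0.515  0.3528 0.19  ] [[0.5054, 0.3673, 0.19], [0.5317, 0.3594, 0.19], [0.5244, 0.3378, 0.19], [0.4986, 0.3468, 0.19]]
rod [0.515  0.3527 0.042 ]
arm -19.5 -19.4 [0.45112886 0.38518604 0.134     ] [0.44425211 0.36767365 0.134     ]
foot -20.0 [0.53383777 0.36440912 0.008     ] [0.52395719 0.33526087 0.008     ] [0.45379982 0.39347563 0.008     ]
```

```bash
python3 - <<'E'
from h import *
o=down(np.radians(-109.6))
env.move_ptp([.515,.3528,.25],o)
env.move_linear([.515,.3528,.160],.12)
print(env.state()['force'])
command_gripper(0.2); s=env.state(); print(s['time'],s['opening']*88,s['force'],s['torque'],s['position'])
env.move_linear([.515,.3528,.180],.05); env.sleep(.2)
s=env.state(); print(s['time'],s['opening']*88,s['force'],s['torque'],s['position'])
snap('wrist','d_w');snap('scene','d_s')
E
```

```text
[ 0.64453884 -0.51837314 -0.0730447 ]
6.45 27.819482739137243 [-0.73470168  0.61183739  1.01176789] [0.05334817 0.02715733 0.02929153] [0.51480452 0.35283862 0.15992648]
7.2 27.41079193494471 [-0.07999216  0.47252959 -3.43551429] [-0.15739338 -0.22712249  0.09249888] [0.51475175 0.35260675 0.17955708]
```

View pics/d_w.png

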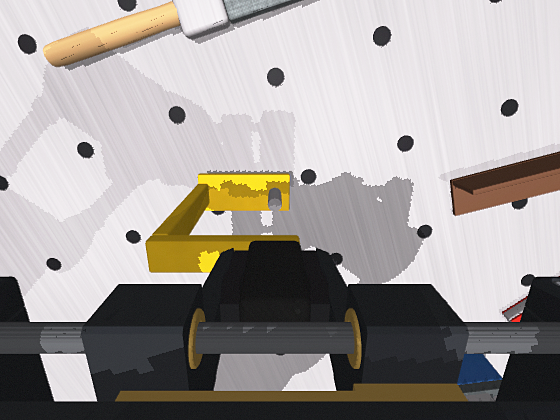

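```bash
python3 - <<'E'
from h import *
im=snap('wrist');s=env.state();p=s['position'];a=np.radians(-19.6);ex=np.array([np.cos(a),np.sin(a),0]);ey=np.array([-ex[1],ex[0],0])
b=np.array([p[0],p[1],p[2]+.002-.162])
for n,X in [('rod',(0,0,.042)),('armL+',(-.072,.01,.134)),('armR+',(.014,.01,.134)),('armL-',(-.072,-.01,.134)),('footR+',(.014,.018,.008)),('footL+',(-.072,.018,.008)),('footR-',(.014,-.018,.008))]:
    print(n,proj(im,b+ex*X[0]+ey*X[1]+np.array([0,0,X[2]])).round(1))
print(Ro.from_euler('xyz',s['tcp_rot']).as_matrix().round(4))
v=im['pixels'][160:285,135:310,::-1];cv2.imwrite('pics/d_z.png',cv2.resize(v,None,fx=4.5,fy=4.5,interpolation=2))
E
```

```text
rod [273.8 204.1]
armL+ [142.4 240.2]
armR+ [298.6 240.3]
armL- [147.1 272.1]
footR+ [289. 174.]
footL+ [196.2 174. ]
footR- [288.4 210.5]
[[-5.000e-04  9.420e-01 -3.355e-01]
 [-3.000e-04 -3.355e-01 -9.420e-01]
 [-1.000e+00 -3.000e-04  4.000e-04]]
```

View pics/d_z.png

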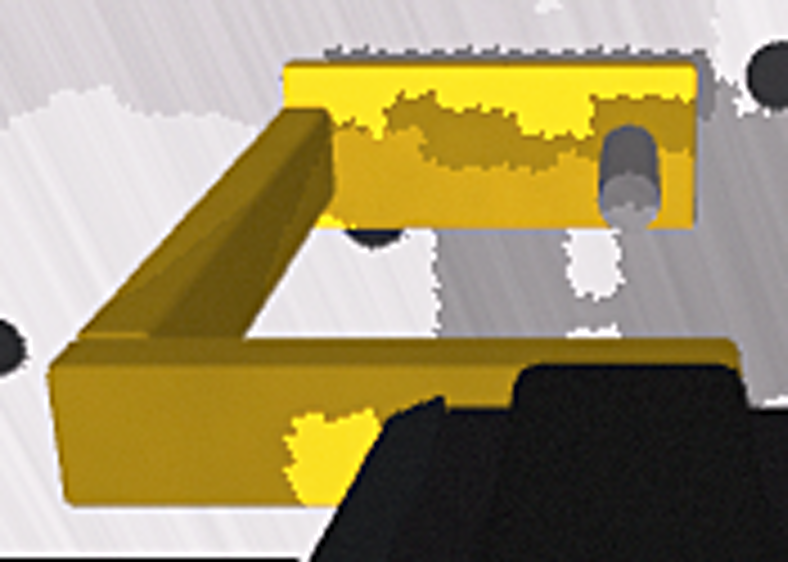

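```bash
cat >> h.py <<'E'
FY=np.radians(-9.2); NEST=np.array([.6182,-.0081]); OFF=np.array([.001,0.])
FR=np.array([[np.cos(FY),-np.sin(FY)],[np.sin(FY),np.cos(FY)]])
def tcp(fx,fy,h):  # rod at fixture (fx,fy), foot underside raised h
    w=NEST+FR@(np.array([fx,fy])-OFF); return [w[0],w[1],.160+h]
def rod(s=None):
    s=s or env.state(); p=s['position']; f=FR.T@(p[:2]-NEST)+OFF; return f[0],f[1],p[2]-.160
def ff(s): # force in fixture frame
    f=s['force']; a=FR.T@f[:2]; return np.array([a[0],a[1],f[2]])
E
python3 - <<'E'
from h import *
env.move_ptp(tcp(-.13,0,.02),down(FY-np.pi/2))
env.move_linear(tcp(-.13,0,.005),.1)
print(env.state()['time'],np.round(rod(),4)); snap('scene','e_s')
env.move_linear(tcp(0,0,.005),.1); env.sleep(.1)
s=env.state();print(s['time'],np.round(rod(),4),ff(s),s['torque'])
snap('wrist','e_w');snap('scene','e_s2')
for h in (.006,.007,.008):
    env.move_linear(tcp(0,0,h),.03); s=env.state();print(s['time'],np.round(rod(s),4),ff(s))
E
```

```text
8.9333 [-0.1308  0.0007  0.004 ]
10.5333 [-0.0006  0.      0.005 ] [ 0.18822847 -1.37018643 -4.49866596] [-0.11222854 -0.21958622 -0.00130942]
10.8833 [0.0001 0.     0.0062] [ 0.32927404  0.16902654 -4.67263983]
11.1333 [0.0001 0.     0.0071] [-0.7362788   0.53618687 -4.68471608]
11.3833 [0.0001 0.     0.0081] [-1.06548349  0.03704827 -4.04386171]
```

View pics/e_w.png

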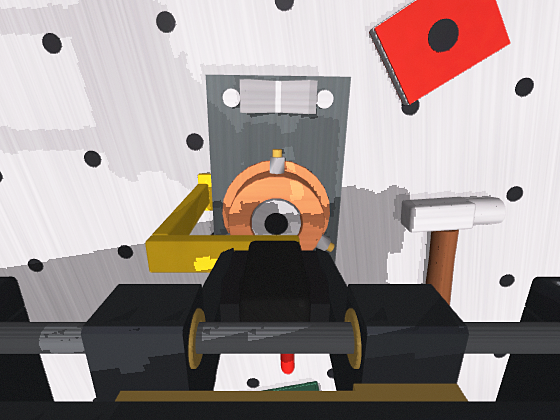

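View pics/e_s2.png

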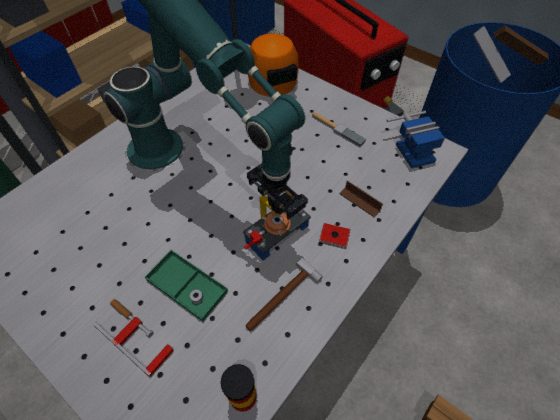

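```bash
python3 - <<'E'
from h import *
i=snap('wrist','f_w');print(proj(i,[*NEST,.088]), proj(i,[*NEST,.064]))
v=i['pixels'][150:255,140:350,::-1];cv2.imwrite('pics/f_z.png',cv2.resize(v,None,fx=3.8,fy=3.8,interpolation=2))
E
```

```text
[274.80835387 220.73602326] [274.7950455 209.6379011]
```

View pics/f_z.png

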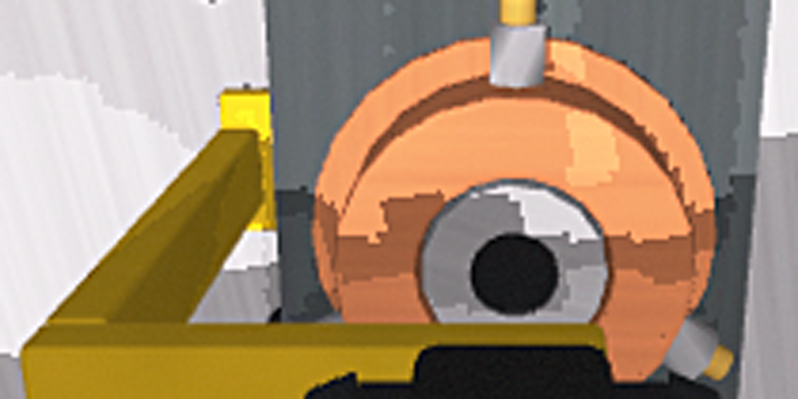

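```bash
python3 - <<'E'
from h import *
x,y=.004,-.0004
env.move_linear(tcp(x,y,.010),.03);env.sleep(.1);s=env.state();f0=ff(s)
print(s['time'],np.round(rod(s),4),f0)
for h in np.arange(.0105,.0165,.0005):
    env.move_linear(tcp(x,y,h),.03); s=env.state();d=ff(s)-f0;print(s['time'],np.round(rod(s),4),d.round(2))
    if d[2]<-7: break
env.sleep(.1);s=env.state();print(s['time'],np.round(rod(s),4),(ff(s)-f0).round(2))
E
```

```text
11.8333 [ 0.004  -0.0004  0.01  ] [-0.23230339 -0.07954003 -4.79925057]
12.0833 [ 0.004  -0.0004  0.0105] [ 0.39 -0.06  0.01]
12.3333 [ 0.004  -0.0004  0.0111] [-0.54 -0.36  1.25]
12.5833 [ 0.004  -0.0004  0.0116] [ 0.5  -0.91  0.63]
12.8333 [ 0.004  -0.0004  0.0121] [0.8  0.03 0.47]
13.0833 [ 0.004  -0.0004  0.0125] [ 0.24  0.06 -0.12]
13.3333 [ 0.004  -0.0004  0.0131] [-0.3   0.27  0.58]
13.5833 [ 0.004  -0.0004  0.0136] [ 0.76 -0.64  0.25]
13.8333 [ 0.004  -0.0004  0.014 ] [0.77 0.39 0.17]
14.0833 [ 0.004  -0.0004  0.0146] [-0.56  0.08  0.85]
14.3333 [ 0.0041 -0.0004  0.0151] [ 0.95 -0.08 -0.73]
14.5833 [ 0.004  -0.0004  0.0155] [0.93 0.33 0.99]
14.8333 [ 0.004  -0.0004  0.016 ] [0.65 0.26 0.18]
14.9333 [ 0.004  -0.0004  0.016 ] [ 0.25 -0.31 -0.16]
```

```bash
python3 - <<'E'
from h import *
x,y=.004,-.0004; f0=np.array([0,-.1,-4.65])
for h in np.arange(.017,.0245,.001):
    env.move_linear(tcp(x,y,h),.03); s=env.state();d=ff(s)-f0;print(s['time'],np.round(rod(s),4),d.round(2))
    if d[2]<-3: break
E
```

```text
15.1833 [ 0.0041 -0.0004  0.0171] [-0.24  0.47  0.67]
15.4333 [ 0.0041 -0.0004  0.0182] [ 0.12  0.07 -0.09]
15.6833 [ 0.004  -0.0004  0.0191] [0.37 0.18 0.31]
15.9333 [ 0.0041 -0.0004  0.0201] [0.14 0.06 0.06]
16.1833 [ 0.0041 -0.0004  0.0211] [0.19 0.38 0.49]
16.4333 [ 0.0039 -0.0004  0.0219] [ 0.03 -0.04  0.  ]
16.6833 [ 0.0038 -0.0004  0.0222] [ 1.    0.62 -5.19]
```

```bash
python3 - <<'E'
from h import *
x,y=.004,-.0004; f0=np.array([0,-.1,-4.65])
h=.023
while 1:
    h+=.001
    env.move_linear(tcp(x,y,h),.03); s=env.state();d=ff(s)-f0;r=rod(s);print(round(s['time'],2),round(h,4),np.round(r,4),d.round(2),s['torque'].round(2))
    if d[2]<-21 or abs(d[:2]).max()>8 or r[2]>.0385 or h>.0445: break
E
```

```text
16.93 0.024 [ 0.0036 -0.0004  0.023 ] [ 1.43  0.94 -9.68] [-0.03 -0.95  0.02]
17.18 0.025 [ 0.0036 -0.0004  0.0245] [  2.37   0.28 -10.9 ] [ 0.03 -0.89 -0.01]
17.43 0.026 [ 0.0037 -0.0004  0.0261] [ 0.85  0.9  -8.95] [ 0.04 -0.59 -0.01]
17.68 0.027 [ 0.0037 -0.0004  0.0273] [ 0.65  0.43 -6.23] [ 0.05 -0.29 -0.03]
17.93 0.028 [ 0.0038 -0.0004  0.0283] [-0.49  0.84 -6.41] [ 0.1  -0.15 -0.06]
18.18 0.029 [ 0.0039 -0.0004  0.0292] [-0.81 -0.51 -6.58] [ 0.02 -0.07  0.02]
18.43 0.03 [ 0.0039 -0.0004  0.0301] [-1.5  -0.23 -7.07] [ 0.07 -0.02 -0.01]
18.68 0.031 [ 0.0039 -0.0004  0.0312] [-1.    0.38 -6.5 ] [ 0.01  0.02 -0.05]
18.93 0.032 [ 0.0042 -0.0004  0.0326] [-1.72  0.73 -2.11] [-0.    0.08  0.05]
19.18 0.033 [ 0.005  -0.0003  0.0345] [-0.83  0.07 -0.19] [-0.    0.05  0.02]
19.43 0.034 [ 0.0049 -0.0003  0.0349] [ 0.24  0.31 -1.15] [-0.01 -0.43  0.03]
19.68 0.035 [ 0.0046 -0.0002  0.0353] [ 1.61  1.14 -1.38] [ 0.03 -0.64  0.02]
19.93 0.036 [ 0.0045 -0.0002  0.0361] [ 2.63  1.52 -2.21] [ 0.11 -1.01  0.01]
20.18 0.037 [ 0.0044 -0.0002  0.0371] [ 3.87  1.3  -4.46] [ 0.26 -1.37  0.01]
20.43 0.038 [ 0.0037 -0.0006  0.0383] [ 2.28  0.47 -1.62] [ 0.04 -0.8   0.  ]
20.68 0.039 [ 0.0037 -0.0005  0.039 ] [ 0.22 -0.47 -1.97] [ 0.07 -0.69  0.02]
```

```bash
python3 - <<'E'
from h import *
env.sleep(.1);s=env.state();print(s['time'],np.round(rod(s),4),ff(s),s['opening']*88)
snap('wrist','g_w')
E
```

```text
20.7833 [ 0.0037 -0.0005  0.039 ] [ 1.40077877 -0.32759048 -7.00847604] 27.605215264113102
```

View pics/g_w.png

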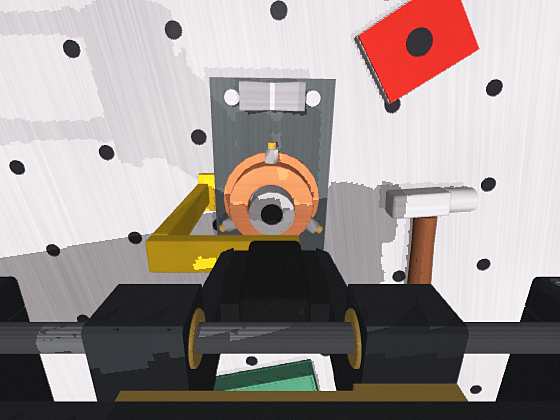

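```bash
python3 - <<'E'
from h import *
for h in (.036,.030,.022,.013,.005):
    env.move_linear(tcp(.004,-.0004,h),.05); s=env.state();print(round(s['time'],2),np.round(rod(s),4),ff(s).round(2))
i=snap('wrist','h_w')
for z in(.088,.102): print(proj(i,[*NEST,z]))
E
```

```text
21.08 [ 0.0037 -0.0005  0.0357] [ 1.45 -0.01 -6.63]
21.35 [ 0.0038 -0.0004  0.0296] [ 1.5   0.07 -5.8 ]
21.66 [ 0.0038 -0.0004  0.0214] [ 2.09  0.45 -4.48]
21.99 [ 0.0032 -0.0006  0.0121] [-0.4   0.08 -5.95]
22.3 [ 0.0036 -0.0005  0.0044] [ 0.    0.12 -4.13]
[270.01964619 222.04239992]
[269.69677169 229.83627494]
```

View pics/h_w.png

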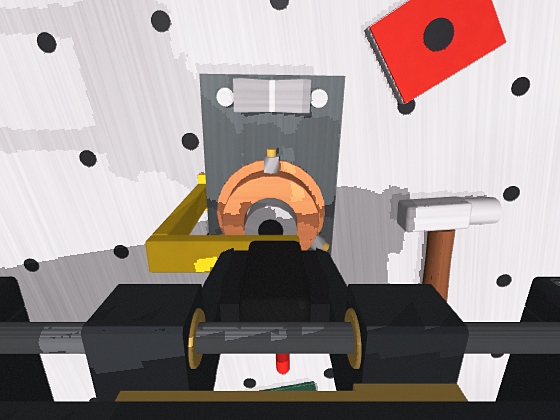

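```bash
python3 - <<'E'
from h import *
env.move_linear(tcp(-.13,-.0004,.005),.12)
p=[.50,.25]
env.move_ptp([*p,.170],down(np.radians(-105)));env.sleep(.15)
s=env.state();f0=s['force'][2];print(s['time'],s['position'],s['force'],s['torque'])
i=snap('wrist','i_w')
for z in (.164,.162,.161,.160,.1595,.159):
    env.move_linear([*p,z],.04); s=env.state();print(round(s['time'],2),s['position'][2].round(4),(s['force'][2]-f0).round(2))
    if s['force'][2]-f0>2.5: break
snap('scene','i_s')
E
```

```text
24.7083 [0.50024078 0.24843896 0.16980337] [ 0.06973103  0.13953039 -4.99269433] [-0.06995599 -0.21789042 -0.01984842]
25.06 0.1634 0.62
25.31 0.1618 0.73
25.56 0.161 1.12
25.81 0.16 1.0
26.06 0.1599 3.04
```

View pics/i_w.png

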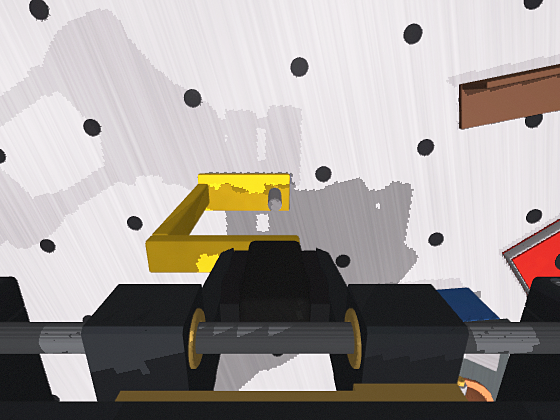

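View pics/i_s.png

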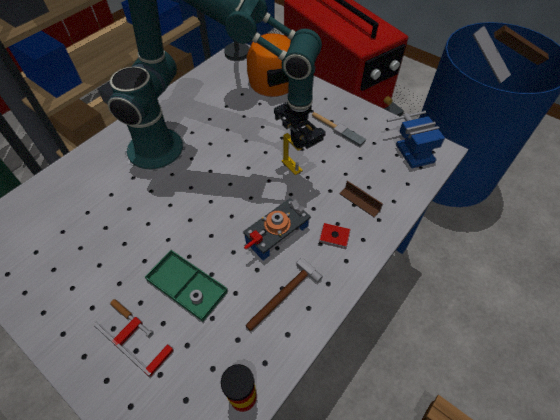

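```bash
python3 - <<'E'
from h import *
command_gripper(0.7); s=env.state();print(s['time'],s['opening'])
p=s['position'];env.move_linear([p[0],p[1],.25],.2)
i=snap('wrist','j_bar')
env.move_ptp([*NEST,.22],down(FY-np.pi/2))
i=snap('wrist','j_w'); s=env.state(); print(s['time'],s['force'])
for z in(.088,.102): print(proj(i,[*NEST,z]))
v=i['pixels'][100:260,180:360,::-1];cv2.imwrite('pics/j_z.png',cv2.resize(v,None,fx=4,fy=3.75,interpolation=2))
np.savez('pics/j.npz',**{k:i[k] for k in('R','t','intrinsics')})
E
```

```text
26.7667 0.6980027244267212
28.5667 [ 0.65913126  0.81476469 -0.95300473]
[274.63396645 200.13066819]
[274.60802734 205.2283428 ]
```

View pics/j_bar.png

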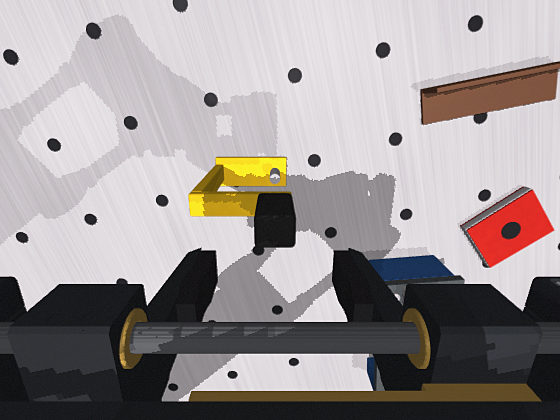

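View pics/j_z.png

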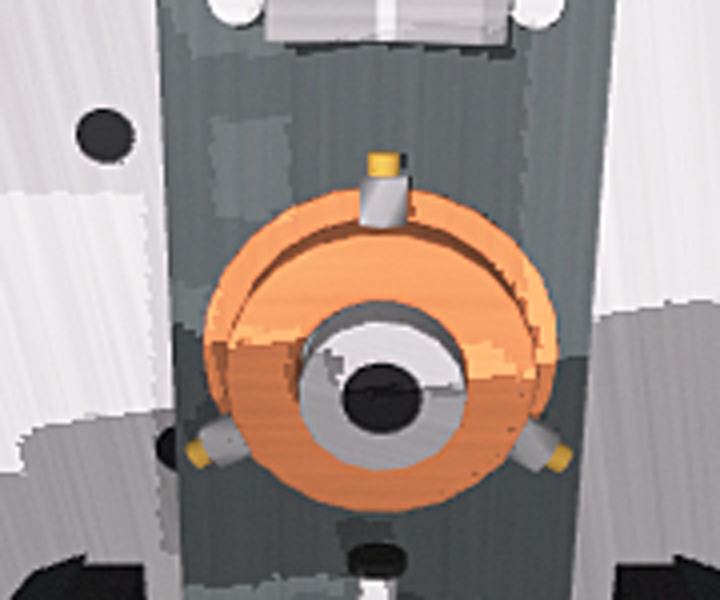

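```bash
python3 - <<'E'
from h import *
w=NEST+FR@np.array([-.0004,-.0005])
env.move_linear([*w,.125],.15);env.sleep(.1);f0=env.state()['force']
env.move_linear([*w,.107],.06); s=env.state();print(s['time'],s['position'],(s['force']-f0).round(2))
command_gripper(0.3); s=env.state();print(s['time'],s['opening']*88,(s['force']-f0).round(2),s['torque'].round(2))
snap('wrist','k_w')
for z in (.110,.115,.125,.15): 
    env.move_linear([*w,z],.08); s=env.state();print(round(s['time'],2),s['opening']*88,(s['force']-f0).round(2))
snap('wrist','k_w2')
E
```

```text
29.9 [ 0.61724446 -0.00853147  0.1063436 ] [-0.14  0.86 -0.51]
30.4167 35.292277452998654 [ 0.33  0.21 -0.54] [-0.03 -0.12 -0.02]
30.72 35.10668532019928 [ 0.85  0.96 -1.35]
30.97 35.00780053424132 [ 0.38  0.11 -2.59]
31.24 34.75646911461147 [-0.04 -0.1  -2.1 ]
31.71 34.98984521380595 [ 0.12  0.23 -2.71]
```

View pics/k_w2.png

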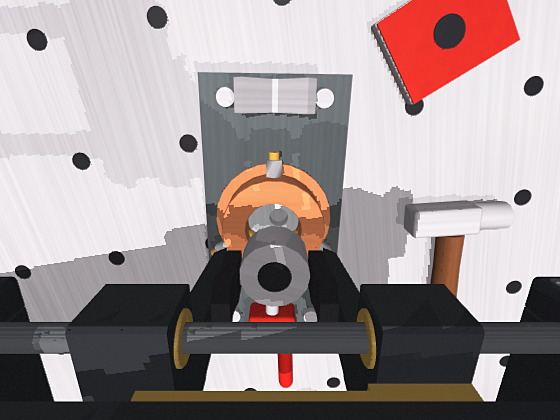

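```bash
python3 - <<'E'
from h import *
p=env.state()['position'];env.move_linear([p[0],p[1],.19],.2)
env.move_ptp([.462,-.325,.19],down(np.radians(4-90)))
i=snap('wrist','l_w'); s=env.state(); print(s['time'],s['force'])
np.savez('pics/l.npz',**{k:i[k] for k in('R','t','intrinsics')})
E
```

```text
33.4833 [-0.20906478  0.0085342  -1.35276584]
```

View pics/l_w.png

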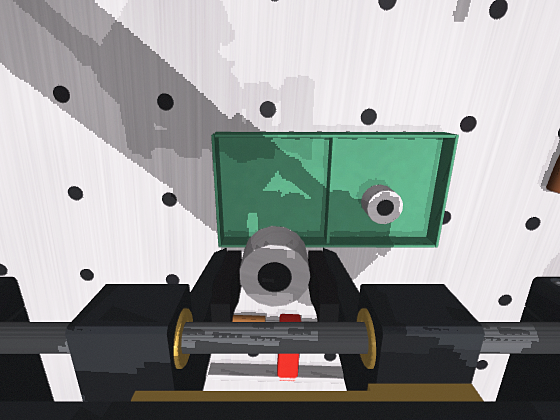

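```bash
python3 - <<'E'
from h import *
cam=dict(np.load('pics/l.npz'))
P=[plane(cam,c,.026) for c in [(212,133),(458,133),(438,246),(218,247)]]
for p in P: print(p.round(4))
c=np.mean(P,0);d=(P[1]-P[0])+(P[2]-P[3]);print(c,np.degrees(np.arctan2(d[1],d[0])))
d/=np.linalg.norm(d);print('free',c-.0565*d,'done',plane(cam,(385,207),.027))
E
```

```text
[ 0.4013 -0.2743  0.026 ]
[ 0.6282 -0.2584  0.026 ]
[ 0.6371 -0.3734  0.026 ]
[ 0.4082 -0.3908  0.026 ]
[ 0.51871721 -0.3242215   0.026     ] 4.171683333288741
free [ 0.46236691 -0.32833161  0.026     ] done [ 0.57374906 -0.33442096  0.027     ]
```

```bash
python3 - <<'E'
from h import *
p=[.4624,-.3283]
env.move_linear([*p,.19],.1);env.move_linear([*p,.042],.12);env.sleep(.2);s=env.state();f0=np.mean([s['force'][2]]);print(s['time'],s['position'],f0)
env.move_linear([*p,.034],.04)
for z in (.033,.0325,.032,.0315,.031,.0305,.030):
    env.move_linear([*p,z],.02); s=env.state();print(round(s['time'],2),s['position'][2].round(4),(s['force'][2]-f0).round(2))
    if s['force'][2]-f0>1.6: break
snap('wrist','m_w')
E
```

```text
35.3167 [ 0.46285033 -0.32864048  0.04277667] -1.842865048478097
35.92 0.0331 0.88
36.17 0.0329 5.5
```

View pics/m_w.png

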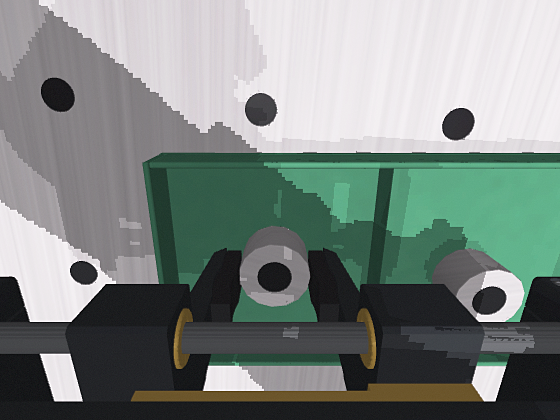

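```bash
python3 - <<'E'
from h import *
command_gripper(0.58);s=env.state();p=s['position'];print(s['time'],s['opening'])
env.move_linear([p[0],p[1],.2],.12);env.sleep(.3);print(env.state()['time'])
snap('wrist','n_w');i=snap('scene','n_s');snap('top','n_t')
E
```

```text
36.65 0.5814987120032947
38.5
```

View pics/n_w.png

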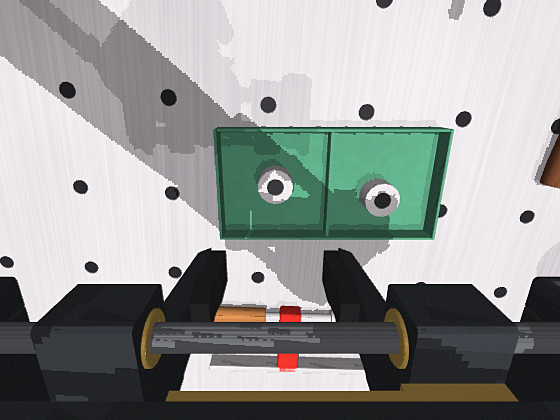

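View pics/n_s.png

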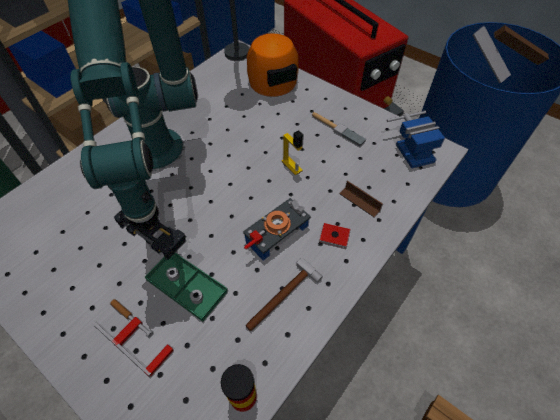

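View pics/n_t.png

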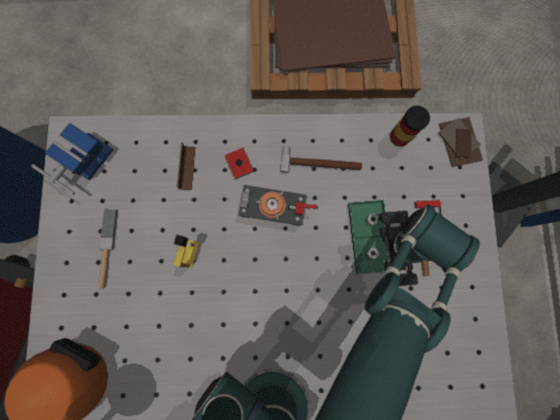

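All three views agree. The boss stands upright in the free compartment (wrist view, pixel 275,187). The bar stands upright clear of the fixture (scene view, 293,150). The nest is empty, and nothing else has moved.

```bash
python3 -c "
from h import *
print(ticket.finish_job())"
```

```text
the job is handed in; nothing more can be done
None
```

The job is done and handed in. The boss is out of the nest and upright in the tray's free compartment, and the bar stands upright on the table. It took about 38.5 s of the 72 s allowed.

- **Knockout:** I gripped the bar across its 28 mm faces because the gripper is fixed at half force (30 N), less than the 50 N advised. Before-and-after wrist pictures showed no visible lean. The rod's tip entered the hole on the first try, at about +4 mm along the fixture's x. I raised the rod 17 mm past first contact; the highest push read was about 11 N.
- **Plungers:** After the rod came down, the boss stayed up, about 14 mm proud of the ring. The load curve was uneven, with a dip before the final drop and sideways forces up to about 4 N, so I can't say exactly when the plungers snapped in.
- **Bar:** I drew it out and stood it upright at about (0.50, 0.25), clear of the fixture.
- **Boss:** It touched the tray floor with about 5 N before I released it.
- **Last check:** The wrist, scene and top pictures show the boss and the bar upright, the nest empty and the other items where they were. The wrist camera put the bar's rod about 1 mm to one side of the jaws' centre, which I allowed for.

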